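Spread a snap ring over the axle stub of a desk gearbox

TASK

Lift the blue lid off the round grey gearbox by its knob and lay it, knob up and without dropping it, on the cork mat. Then take the snap-ring pliers out of their rack by the red handles, squeeze them all the way so that the ring on their tips is spread, and slide the ring down over the axle stub in the gearbox to the groove just above the brass bearing. Finish while holding: keep the pliers upright and squeezed, the spread ring around the groove, carried by the hand and not leaning hard on the bearing or axle; leave the phone, mug and marker alone.

Things in the scene. Friction and masses are not known exactly. Their poses are not given: they have to be found in the camera images.
- housing: Round grey gearbox fixed to the desk, 110 mm across, 56 mm high, 5 mm wall, lidded at the start. Origin: centre of its underside, on the axle's axis. Inside, the upright steel axle stub, 27 mm across, reaches 50 mm above the desk (chamfered). Round its foot: a brass bearing 60 mm across, top at 26 mm. The dark groove (23 mm across) is the axle from 26 to 35 mm, directly above the bearing.
- groove (a point): Point on the axle's axis at the lower edge of the groove, level with the top of the brass bearing (26 mm above the desk).
- shaft_top (a point): Centre of the axle stub's top, 50 mm above the desk.
- lid: Loose blue lid, 120 g: flange 112 mm in diameter and 5 mm thick on top of a 96 mm disc, 4 mm thick, that drops 4 mm into the gearbox's mouth with 2 mm play all round. Origin: centre of its underside; z up through the knob. On the gearbox its origin is 52 mm above the desk; on the mat 3 mm.
- lid_knob (a point): Middle of the lid's round aluminium knob: 24 mm in diameter, 20 mm high, 27 mm above the lid's origin (knob top at 37 mm).
- mat: Fixed square cork mat, 150 x 150 x 3 mm. Origin: centre of its underside, on the desk. The lid belongs here, well on the mat.
- rack: Fixed plywood rack, base 100 x 110 x 8 mm, origin at the centre of its underside, with two uprights (+-36 mm along its y) on which the pliers' head rests 103 mm above the desk. The pliers lift straight up out of its 7 mm high lips. Between the uprights it is 60 mm wide and open along x.
- pliers: Snap-ring pliers, about 0.22 kg, upright in the rack, tips down, aligned with it. Origin: centre line, at the ring's underside (20 mm above the desk in the rack). z up, y across the handles, x towards the ring. Head 24 x 76 x 14 mm, centre 90 mm above the origin. The level steel ring (3 mm thick, 31 mm outside, 23 mm inside when closed) stays on the tips; squeezing the handles spreads it.
- handles (a point): Grip here: midway between the red handles, 145 mm above the pliers' origin. The handles are 16 mm wide (x) and reach 105 to 165 mm above the origin. Over their outer faces (y): 53 mm here at rest (59 at the top), 36 mm squeezed home, faces then parallel. They close along y against a spring: 4 N each to start, 11 N to reach the stop; grip with 20 to 30 N to hold them at the stop.
- ring_center (a point): Point fixed to the pliers, on the level of the ring's underside, where the axle's axis passes when the spread ring is centred round it: 4.4 mm from the pliers' origin along the pliers' +x. Fully spread, the ring clears the axle by about 3.5 mm all round.
- squeeze (a joint): Angle of one handle (the other follows): 0 at rest, 0.156 rad squeezed to the stop (ring fully spread). Below about 75 % of that the ring does not pass over the axle.
- phone: Black phone lying on the desk, 72 x 150 x 8 mm. Origin: centre of its underside. To be left alone.
- mug: White mug, 76 mm in diameter, 80 mm high, handle at its +y. Origin: centre of its underside. To be left alone.
- marker: Yellow and black flat marker, 120 x 24 x 16 mm, long side along x. Origin: underside, 8 mm from the middle of its length. To be left alone.
Things that resemble listed ones, but are neither listed nor needed, are in the scene too. Of the things that look like the pliers, the middle-sized one is meant. Several things have the shape of the lid; the one meant has the colours described above.

How it is judged:
By the outcome, as a careful person would: the job done as asked, in the order asked, and still so for the second after the job is handed in, while the arm keeps its last pose, push and grip.
It also fails if it takes over 66 s, if anything falls off the work surface, if the arm or the gripper's body presses on something with over 40 N, if the wrist force passes 120 N, or if a joint passes its speed limit or range.

ROBOT

A 6-joint arm with a two-finger parallel gripper is mounted at the origin on the work surface. World frame = base frame: x ahead of the robot, y to its left, z up, the work surface at z = 0. Lengths are in m, angles in degrees, forces in N, time in s.
With the tool pointing down it reaches from about 0.35 to 1 m from the base axis. Payload 7.1 kg.
Tool frame: the origin (TCP) lies between the finger pads; the fingertips stand 14 mm ahead of it and the grasp point (between the pads) lies 5 mm behind it; z points along the fingers, y is the line along which they close (so a half turn about z gives the same grasp; the last joint's range is limited). The gripper opens to 85 mm and grips with 20 to 120 N. Pads are 22 mm wide; open, the fingers measure 114 mm over their backs; the gripper's body (76 mm by 85 mm) begins 54 mm behind the grasp point. The pads swing forward as they close: fully open they stand 13 mm farther back than shut.
Start: joints at [63.77, 24.242, 93.386, -0, 62.372, -1.089], TCP at [0.266, 0.566, 0.245] pointing down, gripper open.
Joint ranges: [-172.04, 172.04], [-51.8, 120.97], [4.93, 147.93], [-75.15, 255.16], [6.16, 154.13], [-145.62, 145.62]. Speed limits (degrees/s): [136.94, 136.94, 172.46, 180, 180, 180].

INTERFACE

Orientations are given as a 3x3 rotation matrix whose columns are the frame's x, y, z axes.
In Python, from plant import manip, optics, outline_of, mark_of gives the robot as it stands.
- The arm moves only by the tool servo_tool, never from a script. Its argument "series" is text: rows parted by semicolons, each of 7 numbers parted by spaces: the shift along the tool's x, y, z in cm, then the turn, a rotation vector about the tool's x, y, z in degrees, then the gripper's target within -1 to 1 (fully open at 1, half-way at 0, shut at -1). In form: tx ty tz ax ay az claw; .... A call has 1 to 12 rows; each row is the pose to reach, as a shift and turn from the pose commanded when the call began, along the tool's axes at that moment; what a row does not reach only later rows make up. A row lasts 1/12 s, in which the tool goes at most 41.7 mm and 7.16 degrees, less where a joint would pass 70% of its speed; a pose out of reach is approached as far as the arm can. A call with a gripper value outside its range is refused whole. The fingers move at their own pace and stop on an object; "force" is the grip in N (left out, the last holds). Time passes only in rows, so rows that repeat a pose let the fingers close. It gives the time, the measured TCP pose, the force, the opening and the grip force at its end, in the units of the state.
- manip.state(): the state, without advancing time (a new reading comes with each control period).
- optics.read_camera(name): name is "scene" or "top" or "wrist"; returns a dict with "color" (420x560x3 uint8, blue, green, red), "mtx" (3x3 intrinsics, pixels), "R" (3x3) and "t" (3): a world point X has camera coordinates R X + t; the wrist camera has in their place "T_tool_cam" (4x4, takes a point from camera to tool coordinates, whose origin is the TCP and whose axes are the flange's). Camera axes: x right, y down, z forward; pixel columns grow to the right and rows downward; lengths in m; the calibration is good to about 2 mm. A picture is of the moment at which its call begins: read the wrist's pose just before it. There is no depth.
- manip.hand_in(): hands the job in; it is judged then, once.
Trained networks look in a picture, given as the dict that the camera call returned (one of the last four; its "shot" number tells which), for a name from the list of things; names that differ only in an ending like _2 or _b are one class to them, and where a whole thing is asked for, a point or a joint stands for the part that bears it (a point fixed in the world has none). Each returns a list of dicts, best first, with "conf" (0 to 1); they miss things now and then, are a little off and sometimes report something else, mostly with a low value. They report only what shows in the picture. A call takes as long as a camera call. They do not tell look-alikes from the thing itself.
- outline_of(picture, thing): "pixels" (420x560 bool, what is visible of it) and "rect" ([centre column, centre row, width, height] in pixels, round what is visible of it).
- mark_of(picture, thing): "at" ([column, row] in pixels: a listed point, or the origin of a listed thing).
The state is a dict: "t": time; "joints": joint angles; "dq": joint speeds; "joint_torque": joint torques, N m; "ee_pos": TCP position; "ee_rot": TCP orientation; "force": force on the tool from outside, world axes, zero at the start; "moment": the same for the moment, N m; "grip_width": opening from 0.0 (shut) to 1.0 (fully open); "finger_force": force on a finger pad.
Only numpy, scipy, OpenCV 4.12 (cv2) and the standard library are available. Lean on these libraries where they do the work, as an engineer would, in place of code of your own. Each camera call takes 0.05 s, during which the arm holds its last target. There are 200 camera calls.

## Working session

There is one attempt and no reset: what is moved stays moved. The work goes in short steps, Python scripts to look and compute and a tool call to move; the robot and the scene stay as the last step left them, time stands still between calls to the robot, and variables do not carry over. Pictures are saved under pics/ and viewed, at most 10 in all, crops included, and the job is handed in when it is done.

Besides the shell and the picture viewer there is one more tool, called after "Emit:" by a JSON object that holds its "api" and its "payload", one argument or row to a line. servo_tool: Moves the arm, as the interface text tells. Its arguments: {"type":"object","properties":{"series":{"type":"string"},"force":{"type":"number"}},"required":["series"]}

```bash
ls; mkdir -p pics
cat > h.py <<'E'
import numpy as np, cv2
from plant import manip, optics, outline_of, mark_of
def shot(n):
    s=manip.state(); p=optics.read_camera(n)
    K=np.array(p['mtx'])
    if n=='wrist':
        T=np.array(p['T_tool_cam']); Rw=np.array(s['ee_rot']); C=Rw@T[:3,3]+np.array(s['ee_pos']); Rc=Rw@T[:3,:3]
    else:
        R=np.array(p['R']);C=-R.T@np.array(p['t']);Rc=R.T
    p['C']=C;p['Rc']=Rc;p['K']=K
    return p
def ray(p,uv):
    d=p['Rc']@np.linalg.inv(p['K'])@np.array([uv[0],uv[1],1.]); return p['C'],d
def at(p,uv,z):
    C,d=ray(p,uv); return C+d*(z-C[2])/d[2]
def proj(p,X):
    x=p['K']@(p['Rc'].T@(np.array(X)-p['C'])); return x[:2]/x[2]
def tri(ps,uvs):
    A=np.zeros((3,3));b=np.zeros(3)
    for p,u in zip(ps,uvs):
        C,d=ray(p,u);d=d/np.linalg.norm(d);M=np.eye(3)-np.outer(d,d);A+=M;b+=M@C
    return np.linalg.solve(A,b)
E
python3 - <<'E'
from h import *
np.set_printoptions(precision=3,suppress=True)
a=shot('scene');b=shot('top')
cv2.imwrite('pics/scene.png',a['color']);cv2.imwrite('pics/top.png',b['color'])
Z=dict(housing=0,lid=.052,lid_knob=.079,mat=0,rack=0,pliers=.02,handles=.165,ring_center=.02,phone=0,mug=0,marker=0)
for n,z in Z.items():
    for nm,p in(('scene',a),('top',b)):
        for r in mark_of(p,n)[:4]: print(n,nm,round(r['conf'],2),np.array(r['at']),at(p,r['at'],z))
print(manip.state())
E
```

```text
pics
housing scene 0.66 [210.4 208. ] [ 0.474 -0.268  0.   ]
housing scene 0.61 [208.3 203.9] [ 0.461 -0.283  0.   ]
lid scene 0.9 [154.  201.6] [ 0.568 -0.373  0.052]
lid scene 0.82 [206.8 197.6] [ 0.494 -0.261  0.052]
lid top 0.86 [366.  234.6] [ 0.485 -0.258  0.052]
lid top 0.61 [425.7 219.1] [ 0.52  -0.404  0.052]
lid top 0.15 [165.5 229.8] [0.507 0.225 0.052]
lid_knob scene 0.82 [151.4 194.4] [ 0.573 -0.371  0.079]
lid_knob scene 0.62 [204.9 188. ] [ 0.491 -0.266  0.079]
lid_knob top 0.8 [368.7 237.2] [ 0.478 -0.258  0.079]
lid_knob top 0.61 [433.2 215.6] [ 0.526 -0.412  0.079]
lid_knob top 0.22 [162.4 231.1] [0.503 0.225 0.079]
mat scene 0.96 [282.7 264.3] [ 0.581 -0.001  0.   ]
mat scene 0.27 [210.1 199.8] [ 0.442 -0.289  0.   ]
mat scene 0.2 [209.1 213.1] [ 0.494 -0.259  0.   ]
mat top 0.61 [258.5 201.5] [0.578 0.002 0.   ]
rack scene 0.95 [388.9 277.8] [0.515 0.235 0.   ]
rack top 0.58 [161.2 232. ] [0.505 0.251 0.   ]
pliers scene 0.88 [394.5 272.3] [0.513 0.243 0.02 ]
pliers scene 0.59 [405.2 227.7] [0.347 0.236 0.02 ]
pliers scene 0.56 [456.8 300. ] [0.534 0.377 0.02 ]
pl
[... 905 characters left out ...]
87.  140.7] [0.74  0.185 0.   ]
marker scene 0.84 [170.9 292.2] [ 0.761 -0.185  0.   ]
marker top 0.88 [329.2 131. ] [ 0.758 -0.185  0.   ]
marker top 0.33 [163.1 233.9] [0.5   0.246 0.   ]
{'t': 1.2, 'joints': array([63.77 , 24.241, 93.385,  0.   , 62.374, -1.09 ]), 'dq': array([-0.025,  0.021,  0.005,  0.01 , -0.069,  0.072]), 'joint_torque': array([ -0.002, -55.735, -28.214,  -0.   ,   0.001,  -0.   ]), 'ee_pos': array([0.265, 0.566, 0.245]), 'ee_rot': array([[-0.905,  0.425, -0.   ],
       [ 0.425,  0.905, -0.   ],
       [ 0.   , -0.   , -1.   ]]), 'force': array([ 0.6  , -0.077,  0.897]), 'moment': array([-0.008, -0.008, -0.023]), 'finger_force': 0.0, 'grip_width': 1.0016017015329008}
```

View pics/scene.png

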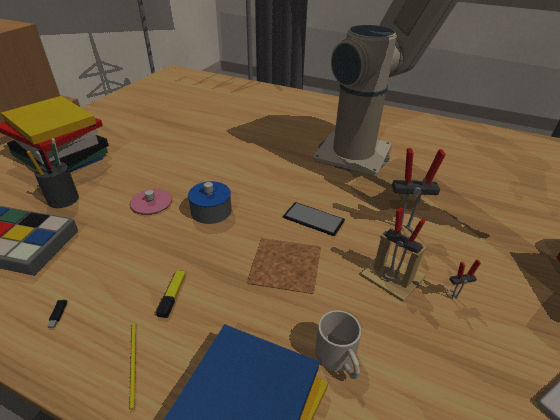

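View pics/top.png

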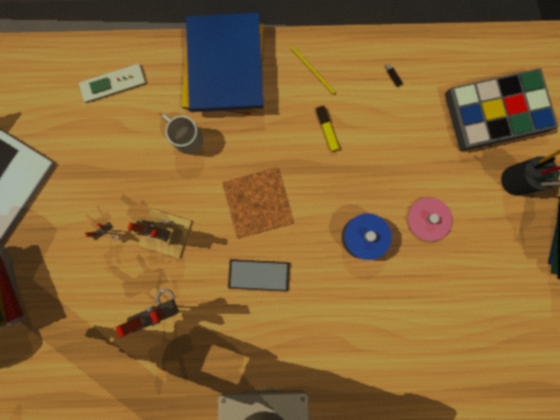

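The lidded gearbox is at scene (210,200) and top (367,237). The middle-sized pliers are in the rack at scene (400,255), and the mat is at scene (285,265). I'll go up over the rack first, look, then go on to the lid.

```bash
cat >> h.py <<'E'
np.set_printoptions(precision=3,suppress=True)
from scipy.spatial.transform import Rotation as Ro
def go(X,yaw=None):
    "shift in tool axes (cm) & turn; yaw = angle deg of tool y axis wrt world x, tool down"
    s=manip.state();R=np.array(s['ee_rot']);sh=R.T@(np.array(X)-s['ee_pos'])*100
    if yaw is None: return sh
    c=[]
    for k in(0,180):
        y=np.radians(yaw+k);Y=np.array([np.cos(y),np.sin(y),0]);z=np.array([0,0,-1.]);Rt=np.stack([np.cross(Y,z),Y,z],1)
        c.append(Ro.from_matrix(R.T@Rt).as_rotvec(degrees=True))
    return sh,c
E
python3 - <<'E'
from h import *
p=shot('wrist');print(p['T_tool_cam'],p['mtx']); print(go([.43,.24,.42],90)); print(go([.481,-.262,.2]))
E
```

```text
[[-0.001 -0.96  -0.281  0.07 ]
 [ 1.    -0.    -0.001 -0.   ]
 [ 0.001 -0.281  0.96  -0.128]
 [ 0.     0.     0.     1.   ]] [[372.267   0.    278.678]
 [  0.    372.267 206.673]
 [  0.      0.      1.   ]]
(array([-28.732, -22.503, -17.468]), [array([ -0.002,   0.002, -25.141]), array([  0.003,   0.003, 154.859])])
[-54.676 -65.78    4.534]
```

Emit:
{"api": "servo_tool", "payload": {
  "series": "0 0 -8 0 0 0 1;0 0 -12 0 0 0 1;-35 -19.5 -16 0 0 0 1;-35 -19.5 -16 0 0 0 1;-35 -19.5 -16 0 0 0 1;-35 -19.5 -16 0 0 0 1;-35 -19.5 -16 0 0 0 1;-35 -19.5 -16 0 0 0 1;-35 -19.5 -16 0 0 0 1;-35 -19.5 -16 0 0 0 1;-35 -19.5 -16 0 0 0 1;-35 -19.5 -16 0 0 0 1"
}}

```text
t: 2.25
ee_pos: [0.5008, 0.2381, 0.4063]
ee_rot: [[-0.905, 0.426, 0.001], [0.426, 0.905, 0.0], [-0.001, 0.001, -1.0]]
force: [1.3, 0.8, -0.0]
grip_width: 1.002
finger_force: 0.0
```

Run:
```python
from h import *
p=shot('wrist');cv2.imwrite('pics/w1.png',p['color']);s=manip.state();print(s['ee_pos'],s['dq'])
for n,z in dict(rack=0,pliers=.02,handles=.165,ring_center=.02).items():
    for r in mark_of(p,n)[:3]: print(n,round(r['conf'],2),np.array(r['at']),at(p,r['at'],z))
for r in outline_of(p,'rack')[:1]:
    c=max(cv2.findContours(r['pixels'].astype(np.uint8),0,2)[0],key=cv2.contourArea)[:,0]
    w=np.array([at(p,q,.0)[:2] for q in c],np.float32);m=cv2.minAreaRect(w);print(r['conf'],m,cv2.boxPoints(m))
print(go([.481,-.262,.25],0), go([.481,-.262,.25],90))
```

```text
[0.504 0.235 0.407] [ 4.417 -0.215  1.442  1.719 -1.388  7.449]
rack 0.89 [281.7 153.4] [0.509 0.238 0.   ]
pliers 0.79 [368.5 115.4] [0.509 0.367 0.02 ]
pliers 0.75 [282.5 152.4] [0.505 0.241 0.02 ]
pliers 0.6 [218.3  26.1] [0.327 0.235 0.02 ]
handles 0.91 [279.9 172.7] [0.503 0.237 0.165]
handles 0.59 [390.7 117.6] [0.5   0.357 0.165]
ring_center 0.93 [284.  156.8] [0.512 0.24  0.02 ]
ring_center 0.87 [365.6 113.7] [0.506 0.364 0.02 ]
ring_center 0.86 [218.6  30.6] [0.331 0.233 0.02 ]
0.61 ((0.5053194761276245, 0.23840853571891785), (0.11366667598485947, 0.10157204419374466), 71.41141510009766) [[0.439 0.201]
 [0.535 0.168]
 [0.572 0.276]
 [0.475 0.308]]
(array([-19.745, -46.307,  15.494]), [array([-0.038, -0.03 , 64.885]), array([   0.034,   -0.043, -115.115])]) (array([-19.745, -46.307,  15.494]), [array([ -0.005,  -0.046, -25.115]), array([ -0.063,   0.007, 154.885])])
```

View pics/w1.png

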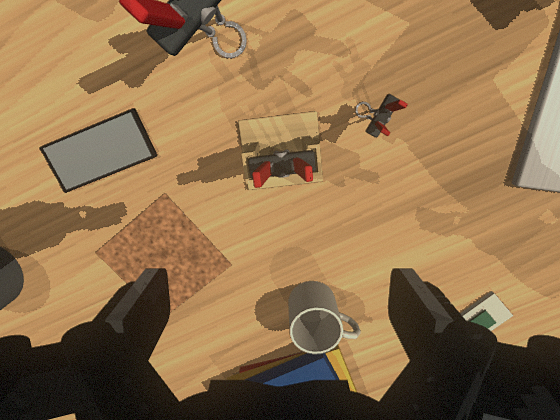

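The wrist view shows the rack and pliers at (282,160), almost aligned with the tool, with the red handles at (262,172) and (303,172). Next, the lid.

Emit:
{"api": "servo_tool", "payload": {
  "series": "-19.7 -46.3 8 0 0 0 1;-19.7 -46.3 8 0 0 0 1;-19.7 -46.3 8 0 0 0 1;-19.7 -46.3 8 0 0 0 1;-19.7 -46.3 15.5 0 0 0 1;-19.7 -46.3 15.5 0 0 0 1;-19.7 -46.3 15.5 0 0 0 1;-19.7 -46.3 15.5 0 0 0 1;-19.7 -46.3 15.5 0 0 0 1;-19.7 -46.3 15.5 0 0 0 1;-19.7 -46.3 15.5 0 0 0 1;-19.7 -46.3 15.5 0 0 0 1"
}}

```text
t: 3.55
ee_pos: [0.4821, -0.2355, 0.2598]
ee_rot: [[-0.906, 0.423, -0.0], [0.423, 0.906, 0.0], [0.0, 0.0, -1.0]]
force: [1.3, 0.5, 0.5]
grip_width: 0.999
finger_force: 0.0
```

Emit:
{"api": "servo_tool", "payload": {
  "series": "0 0 0 0 0 0 1;0 0 0 0 0 0 1"
}}

```text
t: 3.72
ee_pos: [0.4816, -0.2354, 0.2592]
ee_rot: [[-0.905, 0.426, -0.002], [0.426, 0.905, 0.001], [0.003, 0.0, -1.0]]
force: [0.8, 0.7, 0.4]
grip_width: 0.997
finger_force: 0.0
```

```bash
cat > lid.py <<'E'
from h import *
p=shot('wrist');s=manip.state();print(s['ee_pos'],s['dq'],s['joints'])
for n,z in dict(housing=0,lid=.052,lid_knob=.079).items():
    for r in mark_of(p,n)[:2]: print(n,round(r['conf'],2),np.array(r['at']),at(p,r['at'],z))
for n,z in dict(lid=.061,lid_knob=.089).items():
  for r in outline_of(p,n)[:1]: print(n,r['conf'],r['rect'],at(p,r['rect'][:2],z))
cv2.imwrite('pics/w2.png',p['color'])
for r in outline_of(p,'housing')[:2]: print('h',r['conf'],r['rect'])
E
python3 lid.py
```

```text
[ 0.482 -0.234  0.26 ] [ 1.603 -1.459 -0.117  0.002  0.126  0.094] [-27.223  15.803 103.854   0.027  60.442 -92.092]
lid 0.86 [138.4 275. ] [ 0.51  -0.404  0.052]
lid 0.66 [257.8 192.4] [ 0.485 -0.259  0.052]
lid_knob 0.87 [130.5 287.2] [ 0.511 -0.401  0.079]
lid 0.9 [255.3, 193.5, 120.1, 118.6] [ 0.483 -0.26   0.061]
lid_knob 0.77 [255.9, 190.3, 125.5, 122.4] [ 0.476 -0.254  0.089]
h 0.8 [272.6, 135.1, 52.0, 11.9]
```

Run:
```python
from h import *
p=shot('wrist')
r=outline_of(p,'lid')[:4]
for q in r:
    m=q['pixels'].astype(np.uint8);c=max(cv2.findContours(m,0,2)[0],key=cv2.contourArea);hull=cv2.fillPoly(np.zeros_like(m),[cv2.convexHull(c)],1)
    hsv=cv2.cvtColor(p['color'],cv2.COLOR_BGR2HSV)
    k=((hsv[...,1]<70)&(hsv[...,2]>90)&(hull>0)).astype(np.uint8)
    n,l,st,ce=cv2.connectedComponentsWithStats(k);i=1+np.argmax(st[1:,4]) if n>1 else 0
    print(q['conf'],q['rect'],p['color'][int(q['rect'][1])+30,int(q['rect'][0])],st[i],ce[i],at(p,ce[i],.089), cv2.minEnclosingCircle(c), at(p,cv2.minEnclosingCircle(c)[0],.061))
print(go([.484,-.259,.084]))
cv2.imwrite('pics/w2.png',p['color'][60:360,100:460])
```

```text
0.78 [135.7, 269.9, 100.9, 80.6] [56 61 73] [117 270  26  20 200] [128.66 278.62] [ 0.502 -0.392  0.089] ((136.98387145996094, 273.04840087890625), 50.59656524658203) [ 0.508 -0.399  0.061]
0.59 [252.9, 190.1, 117.5, 117.9] [140  87  59] [238 182  28  32 637] [252.002 198.593] [ 0.483 -0.26   0.089] ((253.18409729003906, 188.72921752929688), 61.043453216552734) [ 0.481 -0.26   0.061]
[-1.168 -2.153 17.704]
```

View pics/w2.png

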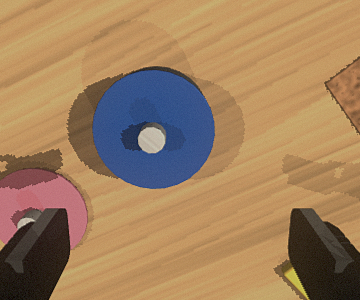

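The blue lid's knob is at about world (0.484, -0.260). Descending to grip it.

Emit:
{"api": "servo_tool", "payload": {
  "series": "-1.2 -2.2 6 0 0 0 1;-1.2 -2.2 10 0 0 0 1;-1.2 -2.2 14 0 0 0 1;-1.2 -2.2 16.5 0 0 0 1;-1.2 -2.2 18.2 0 0 0 1;-1.2 -2.2 18.2 0 0 0 1;-1.2 -2.2 18.2 0 0 0 -1;-1.2 -2.2 18.2 0 0 0 -1;-1.2 -2.2 18.2 0 0 0 -1;-1.2 -2.2 18.2 0 0 0 -1;-1.2 -2.2 18.2 0 0 0 -1;-1.2 -2.2 18.2 0 0 0 -1",
  "force": 35
}}

```text
t: 5.17
ee_pos: [0.4845, -0.2606, 0.0802]
ee_rot: [[-0.905, 0.425, 0.002], [0.425, 0.905, -0.001], [-0.003, -0.0, -1.0]]
force: [-0.7, 1.6, 8.2]
grip_width: 0.265
finger_force: 33.9
```

Emit:
{"api": "servo_tool", "payload": {
  "series": "0 0 0 0 0 0 -1;0 0 0 0 0 0 -1;0 0 0 0 0 0 -1;0 0 0 0 0 0 -1"
}}

```text
t: 5.5
ee_pos: [0.4845, -0.2607, 0.0803]
ee_rot: [[-0.905, 0.425, 0.002], [0.425, 0.905, -0.001], [-0.003, -0.0, -1.0]]
force: [-1.1, 0.7, 8.5]
grip_width: 0.265
finger_force: 33.9
```

Emit:
{"api": "servo_tool", "payload": {
  "series": "0 0 -1 0 0 0 -1;0 0 -3 0 0 0 -1;0 0 -6 0 0 0 -1;1 11 -6 0 0 0 -1;2 22 -6 0 0 0 -1;2.6 27.7 -6 0 0 0 -1;2.6 27.7 -6 0 0 0 -1;2.6 27.7 -6 0 0 0 -1;2.6 27.7 -6 0 0 0 -1;2.6 27.7 -6 0 0 0 -1;2.6 27.7 -6 0 0 0 -1;2.6 27.7 -6 0 0 0 -1"
}}

```text
t: 6.5
ee_pos: [0.5782, 0.0032, 0.1393]
ee_rot: [[-0.907, 0.422, 0.001], [0.422, 0.907, -0.0], [-0.001, 0.0, -1.0]]
force: [-0.4, -0.5, -2.1]
grip_width: 0.264
finger_force: 34.7
```

Run:
```python
from h import *
s=manip.state();print(s['t'],s['ee_pos'],s['grip_width'],s['finger_force'])
ps=[shot('scene'),shot('top'),shot('wrist')]
for p in ps[:2]:
    for n in('mat','lid','shaft_top','groove','housing'):
        for r in mark_of(p,n)[:2]:print(n,round(r['conf'],2),at(p,r['at'],dict(mat=0,lid=s['ee_pos'][2]-.028,shaft_top=.05,groove=.026,housing=0)[n]))
p=ps[2]
for r in outline_of(p,'mat')[:1]:
    c=max(cv2.findContours(r['pixels'].astype(np.uint8),0,2)[0],key=cv2.contourArea)[:,0]
    w=np.array([at(p,q,.003)[:2] for q in c],np.float32);print(r['conf'],cv2.minAreaRect(w))
cv2.imwrite('pics/w3.png',np.hstack([cv2.resize(ps[2]['color'],(400,300)),cv2.resize(ps[0]['color'],(400,300))]))
```

```text
6.5 [0.578 0.003 0.139] 0.26435314548580224 34.731590151786804
mat 0.71 [ 0.577 -0.002  0.   ]
mat 0.2 [ 0.427 -0.309  0.   ]
lid 0.71 [0.596 0.    0.111]
lid 0.58 [ 0.628 -0.315  0.111]
shaft_top 0.72 [ 0.491 -0.268  0.05 ]
groove 0.62 [ 0.483 -0.258  0.026]
housing 0.68 [ 0.76  -0.178  0.   ]
housing 0.55 [ 0.485 -0.262  0.   ]
lid 0.67 [ 0.519 -0.381  0.111]
lid 0.39 [0.573 0.006 0.111]
shaft_top 0.75 [ 0.479 -0.266  0.05 ]
groove 0.8 [ 0.477 -0.267  0.026]
housing 0.78 [ 0.484 -0.26   0.   ]
0.89 ((0.5767866373062134, 0.00330980122089386), (0.14881311357021332, 0.1491849720478058), 13.908336639404297)
```

View pics/w3.png

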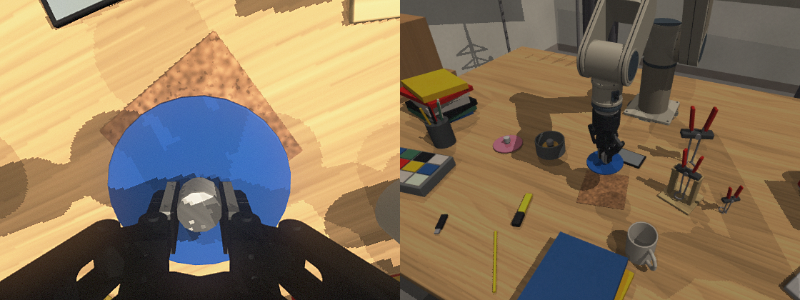

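The lid is level in the fingers (left panel, knob at (199,205)) and sits above the mat; the gearbox is open at right (550,147). Lowering now.

Emit:
{"api": "servo_tool", "payload": {
  "series": "0 0 3 0 0 0 -1;0 0 6 0 0 0 -1;0 0 8.5 0 0 0 -1;0 0 9.8 0 0 0 -1;0 0 10.4 0 0 0 -1;0 0 10.6 0 0 0 -1;0 0 10.7 0 0 0 -1;0 0 10.8 0 0 0 -1;0 0 10.8 0 0 0 -1;0 0 10.8 0 0 0 -1"
}}

```text
t: 8.03
ee_pos: [0.5785, 0.0015, 0.0316]
ee_rot: [[-0.905, 0.425, 0.002], [0.425, 0.905, -0.0], [-0.002, 0.001, -1.0]]
force: [-0.2, -0.3, -1.0]
grip_width: 0.27
finger_force: 34.8
```

Emit:
{"api": "servo_tool", "payload": {
  "series": "0 0 0.1 0 0 0 -1;0 0 0.2 0 0 0 -1;0 0 0.2 0 0 0 -1"
}}

```text
t: 8.28
ee_pos: [0.5785, 0.0015, 0.0312]
ee_rot: [[-0.905, 0.425, 0.002], [0.425, 0.905, -0.0], [-0.002, 0.001, -1.0]]
force: [-5.9, 0.1, 19.8]
grip_width: 0.267
finger_force: 36.8
```

Emit:
{"api": "servo_tool", "payload": {
  "series": "0 0 -0.1 0 0 0 -1;0 0 -0.1 0 0 0 0;0 0 -0.1 0 0 0 1;0 0 -0.1 0 0 0 1;0 0 -0.1 0 0 0 1;0 0 -0.1 0 0 0 1;0 0 -0.1 0 0 0 1;0 0 -3 0 0 0 1;0 0 -7 0 0 0 1;0 0 -11 0 0 0 1;0 0 -15 0 0 0 1;0 0 -19 0 0 0 1"
}}

```text
t: 9.28
ee_pos: [0.5773, 0.0015, 0.2202]
ee_rot: [[-0.905, 0.425, -0.001], [0.425, 0.905, 0.0], [0.001, -0.0, -1.0]]
force: [0.4, 0.2, -0.7]
grip_width: 1.006
finger_force: 0.0
```

Run:
```python
from h import *
p=shot('top')
for r in mark_of(p,'lid')[:3]:print(r['conf'],at(p,r['at'],.003))
print(go([.507,.238,.32],70),manip.state()['joints'])
```

```text
0.69 [0.581 0.005 0.003]
0.65 [ 0.528 -0.425  0.003]
0.46 [ 0.473 -0.262  0.003]
(array([16.71 , 18.282, -9.539]), [array([ 0.258,  0.65 , -5.14 ]), array([  0.993,  -0.393, 174.856])]) [ -1.026  21.708 100.344   0.001  57.248 -65.886]
```

The lid is on the mat. Quick look into the gearbox for the axle.

Emit:
{"api": "servo_tool", "payload": {
  "series": "-2.7 -27.6 0 0 0 0 1;-2.7 -27.6 0 0 0 0 1;-2.7 -27.6 0 0 0 0 1;-2.7 -27.6 0 0 0 0 1;-2.7 -27.6 0 0 0 0 1;-2.7 -27.6 0 0 0 0 1;-2.7 -27.6 0 0 0 0 1;-2.7 -27.6 0 0 0 0 1;-2.7 -27.6 0 0 0 0 1;-2.7 -27.6 0 0 0 0 1;-2.7 -27.6 0 0 0 0 1"
}}

```text
t: 10.3
ee_pos: [0.4851, -0.2588, 0.2182]
ee_rot: [[-0.906, 0.424, -0.001], [0.424, 0.906, 0.001], [0.001, 0.0, -1.0]]
force: [1.0, 0.4, 0.0]
grip_width: 1.003
finger_force: 0.0
```

Run:
```python
from h import *
p=shot('wrist');s=manip.state();print(s['ee_pos'])
for n,z in dict(housing=0,shaft_top=.05,groove=.026).items():
    for r in mark_of(p,n)[:2]: print(n,round(r['conf'],2),np.array(r['at']),at(p,r['at'],z))
for r in outline_of(p,'housing')[:2]:print(r['rect'],r['conf'],at(p,r['rect'][:2],.056))
u=proj(p,[.4845,-.2607,.05]);print(u)
x,y=u.astype(int);cv2.imwrite('pics/w4.png',cv2.resize(p['color'][y-90:y+90,x-110:x+110],None,fx=3,fy=3))
```

```text
[ 0.485 -0.259  0.218]
housing 0.81 [277.4 177. ] [ 0.486 -0.261  0.   ]
shaft_top 0.81 [275.9 187.8] [ 0.484 -0.262  0.05 ]
shaft_top 0.64 [275.5 181.3] [ 0.479 -0.26   0.05 ]
groove 0.97 [276.1 181. ] [ 0.484 -0.262  0.026]
[277.9, 184.2, 142.1, 130.8] 0.76 [ 0.481 -0.258  0.056]
[277.242 187.754]
```

View pics/w4.png

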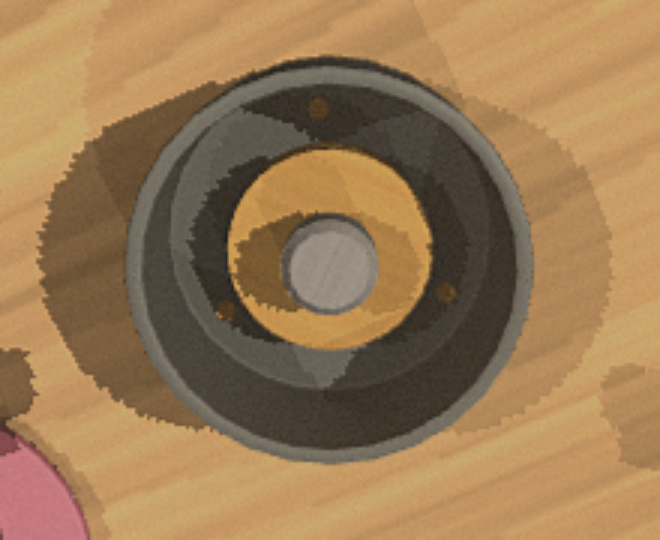

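The axle top is at the crop's (332,266), i.e. world about (0.484, -0.261). Now to the pliers.

Emit:
{"api": "servo_tool", "payload": {
  "series": "19.1 45.9 -11.2 0 0 -6 1;19.1 45.9 -11.2 0 0 -6 1;19.1 45.9 -11.2 0 0 -6 1;19.1 45.9 -11.2 0 0 -6 1;19.1 45.9 -11.2 0 0 -6 1;19.1 45.9 -11.2 0 0 -6 1;19.1 45.9 -11.2 0 0 -6 1;19.1 45.9 -11.2 0 0 -6 1;19.1 45.9 -11.2 0 0 -6 1;19.1 45.9 -11.2 0 0 -6 1;19.1 45.9 -11.2 0 0 -6 1;19.1 45.9 -11.2 0 0 -6 1"
}}

```text
t: 11.55
ee_pos: [0.506, 0.23, 0.3292]
ee_rot: [[-0.945, 0.327, 0.0], [0.327, 0.945, 0.0], [-0.0, 0.0, -1.0]]
force: [1.7, -1.1, -0.0]
grip_width: 0.999
finger_force: 0.0
```

Emit:
{"api": "servo_tool", "payload": {
  "series": "0 0 0 0 0 0 1;0 0 0 0 0 0 1;0 0 0 0 0 0 1"
}}

```text
t: 11.8
ee_pos: [0.506, 0.2276, 0.3281]
ee_rot: [[-0.945, 0.327, -0.001], [0.327, 0.945, -0.001], [0.0, -0.001, -1.0]]
force: [0.5, 0.7, -0.2]
grip_width: 1.0
finger_force: 0.0
```

```bash
cat > pl.py <<'E'
from h import *
p=shot('wrist');s=manip.state();print(s['ee_pos'],s['joints'][5])
for n,z in dict(rack=0,pliers=.02,handles=.165,ring_center=.02).items():
    for r in mark_of(p,n)[:3]: print(n,round(r['conf'],2),np.array(r['at']),at(p,r['at'],z))
for r in outline_of(p,'rack')[:1]:
    c=max(cv2.findContours(r['pixels'].astype(np.uint8),0,2)[0],key=cv2.contourArea)[:,0]
    w=np.array([at(p,q,.008)[:2] for q in c],np.float32);print(r['conf'],cv2.minAreaRect(w))
hsv=cv2.cvtColor(p['color'],cv2.COLOR_BGR2HSV)
k=(((hsv[...,0]<8)|(hsv[...,0]>172))&(hsv[...,1]>150)&(hsv[...,2]>60)).astype(np.uint8)
n,l,st,ce=cv2.connectedComponentsWithStats(k)
for i in range(1,n):
    if st[i,4]>60: print('red',st[i],ce[i],at(p,ce[i],.18))
x,y=proj(p,[.507,.239,.1]).astype(int);x0,y0=max(x-120,0),max(y-90,0);print(x0,y0)
cv2.imwrite('pics/w5.png',cv2.resize(p['color'][y0:y0+180,x0:x0+240],None,fx=3,fy=3))
E
python3 pl.py
```

```text
[0.506 0.227 0.328] -47.931344231708
rack 0.95 [286.5 152.2] [0.503 0.238 0.   ]
pliers 0.88 [288.7 157.1] [0.506 0.239 0.02 ]
pliers 0.59 [396.2 121.8] [0.508 0.368 0.02 ]
pliers 0.51 [126.6 271.3] [ 0.578 -0.006  0.02 ]
handles 0.8 [293.6 179.6] [0.502 0.24  0.165]
handles 0.59 [426.9 125.6] [0.496 0.35  0.165]
ring_center 0.92 [230.2   2.7] [0.332 0.233 0.02 ]
ring_center 0.91 [286.2 162.2] [0.511 0.234 0.02 ]
ring_center 0.8 [395.1 121.5] [0.507 0.367 0.02 ]
0.82 ((0.5048257112503052, 0.24182920157909393), (0.11494190990924835, 0.09888137876987457), 71.6856460571289)
red [420 108  32  13 186] [437.871 114.349] [0.488 0.354 0.18 ]
red [409 131  17  19  82] [419.012 142.488] [0.503 0.337 0.18 ]
red [256 165  22  33 471] [266.66  181.386] [0.494 0.221 0.18 ]
red [307 165  26  32 463] [320.16  180.587] [0.506 0.26  0.18 ]
171 80
```

View pics/w5.png

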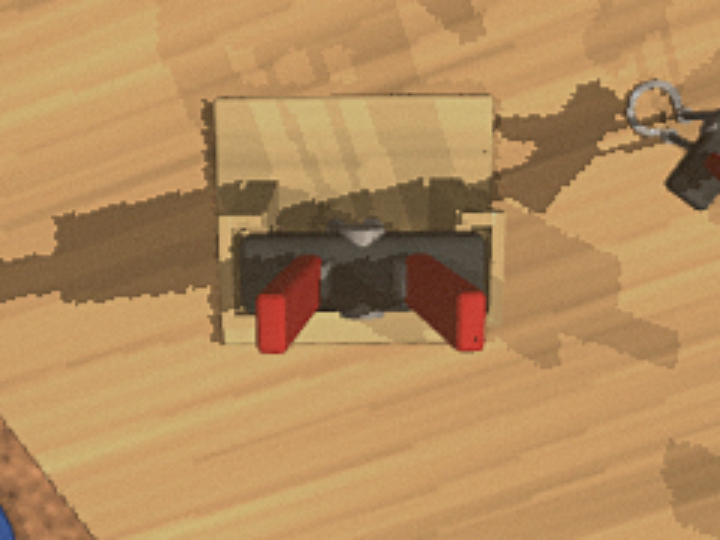

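The tool is already aligned with the pliers: the handle tops are at crop (272,322) and (471,320), level in the picture.

Run:
```python
from h import *
p=shot('wrist')
a,b=at(p,(171+272/3,80+322/3),.185),at(p,(171+471/3,80+320/3),.185)
d=b-a;m=(a+b)/2;print(a,b,np.linalg.norm(d),np.degrees(np.arctan2(d[1],d[0])),m)
print(go([m[0],m[1],.160],np.degrees(np.arctan2(d[1],d[0]))))
```

```text
[0.497 0.215 0.185] [0.512 0.262 0.185] 0.049589263742836495 71.3249019507443 [0.504 0.239 0.185]
(array([ 0.615,  1.1  , 16.839]), [array([-0.013, -0.01 , -0.548]), array([ -0.015,   0.02 , 179.452])])
```

Emit:
{"api": "servo_tool", "payload": {
  "series": "0.6 1.1 4 0 0 -0.5 1;0.6 1.1 8 0 0 -0.5 1;0.6 1.1 11 0 0 -0.5 1;0.6 1.1 14 0 0 -0.5 1;0.6 1.1 16 0 0 -0.5 1;0.6 1.1 16.8 0 0 -0.5 1;0.6 1.1 16.8 0 0 -0.5 1;0.6 1.1 16.8 0 0 -0.5 1",
  "force": 28
}}

```text
t: 12.82
ee_pos: [0.5051, 0.2398, 0.161]
ee_rot: [[-0.947, 0.32, 0.0], [0.32, 0.947, 0.0], [-0.0, 0.0, -1.0]]
force: [-0.2, 0.5, 0.2]
grip_width: 0.998
finger_force: 0.0
```

Emit:
{"api": "servo_tool", "payload": {
  "series": "0 0 0 0 0 0 -1;0 0 0 0 0 0 -1;0 0 0 0 0 0 -1;0 0 0 0 0 0 -1;0 0 0 0 0 0 -1;0 0 0 0 0 0 -1;0 0 0 0 0 0 -1;0 0 0 0 0 0 -1;0 0 0 0 0 0 -1;0 0 0 0 0 0 -1",
  "force": 28
}}

```text
t: 13.65
ee_pos: [0.5059, 0.24, 0.1631]
ee_rot: [[-0.948, 0.319, 0.004], [0.319, 0.948, 0.001], [-0.003, 0.002, -1.0]]
force: [-1.4, -3.4, 12.9]
grip_width: 0.407
finger_force: 27.3
```

Gripped at 0.407 (about 36 mm), which is the stop. Lifting straight up.

Emit:
{"api": "servo_tool", "payload": {
  "series": "0 0 -0.5 0 0 0 -1;0 0 -1.5 0 0 0 -1;0 0 -3 0 0 0 -1;0 0 -5 0 0 0 -1;0 0 -7.5 0 0 0 -1;0 0 -10 0 0 0 -1;0 0 -12.5 0 0 0 -1;0 0 -14 0 0 0 -1;0 0 -14 0 0 0 -1;0 0 -14 0 0 0 -1"
}}

```text
t: 14.48
ee_pos: [0.5047, 0.24, 0.3014]
ee_rot: [[-0.948, 0.32, 0.002], [0.32, 0.948, 0.001], [-0.001, 0.001, -1.0]]
force: [0.3, -0.0, -3.1]
grip_width: 0.405
finger_force: 29.3
```

```bash
cat > ring.py <<'E'
from h import *
import sys
s=manip.state();R=np.array(s['ee_rot']);P=np.array(s['ee_pos']);print(s['t'],P,s['grip_width'],s['finger_force'],s['force'])
ps=[shot(n) for n in('scene','top','wrist')]
zr=P[2]-.140
for p,n in zip(ps,('scene','top','wrist')):
    for k in('ring_center','pliers'):
        for r in mark_of(p,k)[:3]:
            X=at(p,r['at'],zr); 
            if np.linalg.norm(X-P)<.2:print(n,k,round(r['conf'],2),np.array(r['at']),X,'tool',R.T@(X-P)*100)
    for k,z in(('shaft_top',.05),('groove',.026)):
        for r in mark_of(p,k)[:2]:print(n,k,round(r['conf'],2),np.array(r['at']),at(p,r['at'],z))
a,b,c=ps
def crop(p,X,h=70):
    x,y=proj(p,X);x=int(np.clip(x,h,559-h));y=int(np.clip(y,h,419-h));return cv2.resize(p['color'][y-h:y+h,x-h:x+h],(390,390))
Q=P+R@[0,0,.140]
cv2.imwrite(sys.argv[1],np.hstack([crop(a,Q+[0,0,.03]),crop(c,Q,100)]))
E
python3 ring.py pics/w6.png
```

```text
14.4833 [0.505 0.24  0.301] 0.405498729492464 29.256343245506287 [ 0.328 -0.022 -3.056]
scene ring_center 0.79 [401.8 227.3] [0.528 0.232 0.161] tool [-2.422 -0.071 14.003]
scene ring_center 0.76 [404.4 222. ] [0.509 0.233 0.161] tool [-0.574 -0.521 14.   ]
scene pliers 0.84 [409.9 223.6] [0.509 0.244 0.161] tool [-0.241  0.531 14.001]
scene pliers 0.6 [406.1 227.8] [0.525 0.24  0.161] tool [-1.953  0.623 14.004]
scene shaft_top 0.88 [207.4 194.7] [ 0.48  -0.268  0.05 ]
scene groove 0.97 [209.7 202. ] [ 0.479 -0.264  0.026]
scene groove 0.16 [213.3 210.8] [ 0.508 -0.235  0.026]
top ring_center 0.57 [148.  231.1] [0.5   0.232 0.161] tool [ 0.269 -0.896 13.998]
top pliers 0.48 [147.2 228.7] [0.505 0.234 0.161] tool [-0.165 -0.564 13.999]
top shaft_top 0.93 [365.2 235.8] [ 0.483 -0.256  0.05 ]
top groove 0.78 [369.3 237.2] [ 0.48  -0.272  0.026]
wrist ring_center 0.87 [389.3 128.2] [0.481 0.328 0.161] tool [ 5.087  7.554 14.003]
wrist ring_center 0.65 [218.4   3.3] [0.369 0.243 0.161] tool [12.967 -4.064 13.976]
wrist pliers 0.7 [391.8 128.7] [0.482 0.33  0.161] tool [ 5.053  7.732 14.004]
```

View pics/w6.png

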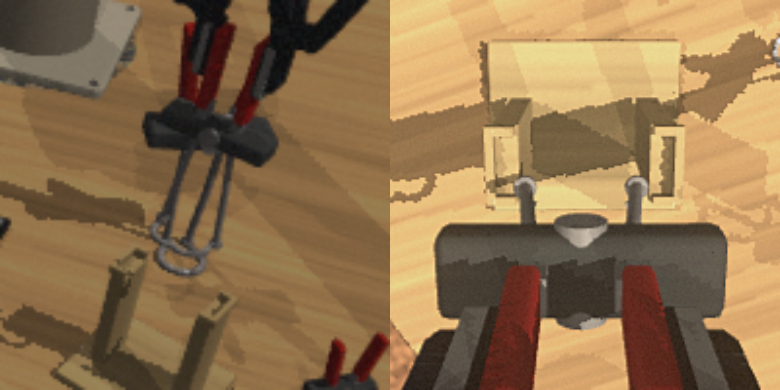

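Pliers are in the hand. In the scene crop (left) the ring is at (180,258), on the side away from the wrist camera. In the wrist crop (right) the two leg tips are at (525,187) and (637,187). Working out the tip offset from those.

Run:
```python
from h import *
s=manip.state();R=np.array(s['ee_rot']);P=np.array(s['ee_pos'])
c=shot('wrist');Q=P+R@[0,0,.140];h=100
x,y=proj(c,Q);print(x,y);x=int(np.clip(x,h,559-h));y=int(np.clip(y,h,419-h))
for u in((525-390,187),(637-390,187)):
    f=(x-h+u[0]*200/390,y-h+u[1]*200/390);
    for z in(.130,.135,.14):print(f,z,R.T@(at(c,f,P[2]-z)-P)*100)
a=shot('scene');print('scene C',a['C'],shot('top')['C'])
# target: ring_center at axle, current yaw
A=np.array([.484,-.2613]);off=(R@[-.0038,0,0])[:2]
print(go([*(A-off),.25]),A-off)
```

```text
279.88475238931954 196.14018292283214
(248.23076923076923, 191.8974358974359) 0.13 [ 0.576 -2.262 13.   ]
(248.23076923076923, 191.8974358974359) 0.135 [ 0.451 -2.304 13.5  ]
(248.23076923076923, 191.8974358974359) 0.14 [ 0.326 -2.347 14.   ]
(305.6666666666667, 191.8974358974359) 0.13 [ 0.574  1.838 13.   ]
(305.6666666666667, 191.8974358974359) 0.135 [ 0.449  1.874 13.5  ]
(305.6666666666667, 191.8974358974359) 0.14 [ 0.324  1.911 14.   ]
scene C [1.163 0.244 0.665] [ 0.456 -0.042  1.017]
[-13.688 -48.145   5.052] [ 0.48 -0.26]
```

Emit:
{"api": "servo_tool", "payload": {
  "series": "-0.5 -2 1 0 0 0 -1;-1.5 -5 2 0 0 0 -1;-2.5 -9 2 0 0 0 -1;-3.5 -12.5 2 0 0 0 -1;-4.5 -16 2 0 0 0 -1;-5.5 -19.5 2 0 0 0 -1;-6.5 -23 2 0 0 0 -1;-7.5 -26.5 2 0 0 0 -1;-8.5 -30 2 0 0 0 -1;-9.5 -33.5 2 0 0 0 -1;-10.5 -37 2 0 0 0 -1;-11.5 -40.5 2 0 0 0 -1"
}}

```text
t: 16.38
ee_pos: [0.4837, -0.1825, 0.2808]
ee_rot: [[-0.948, 0.32, 0.001], [0.32, 0.948, -0.0], [-0.001, 0.0, -1.0]]
force: [0.3, 0.3, -4.0]
grip_width: 0.405
finger_force: 29.3
```

Emit:
{"api": "servo_tool", "payload": {
  "series": "-1 -3 1 0 0 0 -1;-1.8 -5.5 2 0 0 0 -1;-2.1 -7 3 0 0 0 -1;-2.2 -7.6 4.5 0 0 0 -1;-2.2 -7.6 5.5 0 0 0 -1;-2.2 -7.6 6 0 0 0 -1;-2.2 -7.6 6 0 0 0 -1;-2.2 -7.6 6 0 0 0 -1;-2.2 -7.6 6 0 0 0 -1"
}}

```text
t: 17.13
ee_pos: [0.4813, -0.2592, 0.2213]
ee_rot: [[-0.948, 0.319, 0.001], [0.319, 0.948, -0.001], [-0.001, -0.0, -1.0]]
force: [0.4, -0.2, -3.3]
grip_width: 0.409
finger_force: 29.3
```

```bash
python3 ring.py pics/w7.png; python3 -c "
from h import *
print(go([.480,-.260,.215]))"
```

```text
17.1333 [ 0.481 -0.259  0.221] 0.40862363999750245 29.304897487163544 [ 0.424 -0.223 -3.329]
scene ring_center 0.93 [207.  186.4] [ 0.485 -0.263  0.081] tool [-0.416 -0.223 14.001]
scene pliers 0.88 [210.4 187.5] [ 0.485 -0.252  0.081] tool [-0.11   0.793 14.   ]
scene shaft_top 0.98 [205.8 194.7] [ 0.482 -0.272  0.05 ]
scene groove 0.59 [210.2 187. ] [ 0.419 -0.301  0.026]
top ring_center 0.43 [371.9 237.9] [ 0.477 -0.265  0.081] tool [ 0.283 -0.68  14.   ]
top shaft_top 0.64 [365.5 232.5] [ 0.491 -0.257  0.05 ]
top groove 0.66 [366.7 237.9] [ 0.478 -0.265  0.026]
wrist shaft_top 0.61 [279.3 188. ] [ 0.483 -0.26   0.05 ]
wrist groove 0.83 [278.6 186.1] [ 0.486 -0.262  0.026]
[ 0.048 -0.048  0.545]
```

View pics/w7.png

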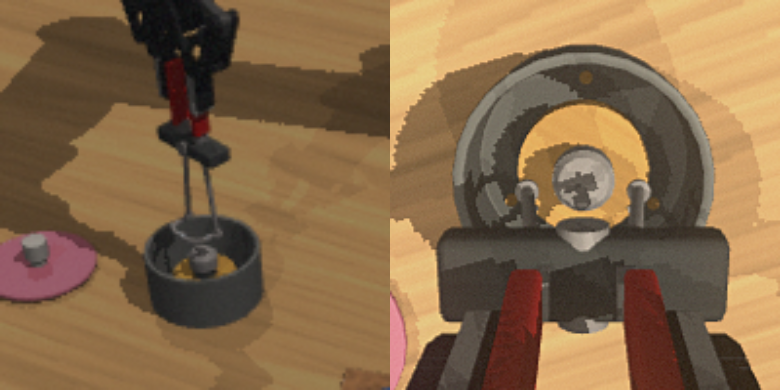

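The wrist crop (right) shows the axle top at (583,179) midway between the tips at (527,190) and (638,190), so y is aligned. The open question is x, so I'll overlay ring hypotheses on the enlarged scene image. This is my last view.

Run:
```python
from h import *
s=manip.state();R=np.array(s['ee_rot']);P=np.array(s['ee_pos'])
a=shot('scene');A=np.array([.484,-.2613])
x,y=proj(a,[*A,.065]).astype(int);x0,y0,F=x-33,y-37,6
im=cv2.resize(a['color'][y0:y0+75,x0:x0+66],None,fx=F,fy=F,interpolation=cv2.INTER_CUBIC)
t=np.linspace(0,2*np.pi,60)
def circ(I,c,z,r,col):
    q=np.array([(proj(a,[c[0]+r*np.cos(u),c[1]+r*np.sin(u),z])-[x0,y0]+.5)*F-.5 for u in t]);cv2.polylines(I,[q.astype(int)],True,col,1)
B=im.copy()
circ(B,A,.05,.0135,(0,255,0));circ(B,A,.056,.055,(0,255,0))
zr=P[2]-.140
for dx,col in((-.0038,(0,0,255)),(.0002,(255,0,255))): 
    c=P+R@[dx,-.001,0]; circ(B,c,zr+.0015,.019,col); print(dx,c,zr)
cv2.imwrite('pics/w8.png',np.hstack([im,B]))
```

```text
-0.0038 [ 0.484 -0.262  0.22 ] 0.0804477064645363
0.0002 [ 0.48  -0.261  0.22 ] 0.0804477064645363
```

View pics/w8.png

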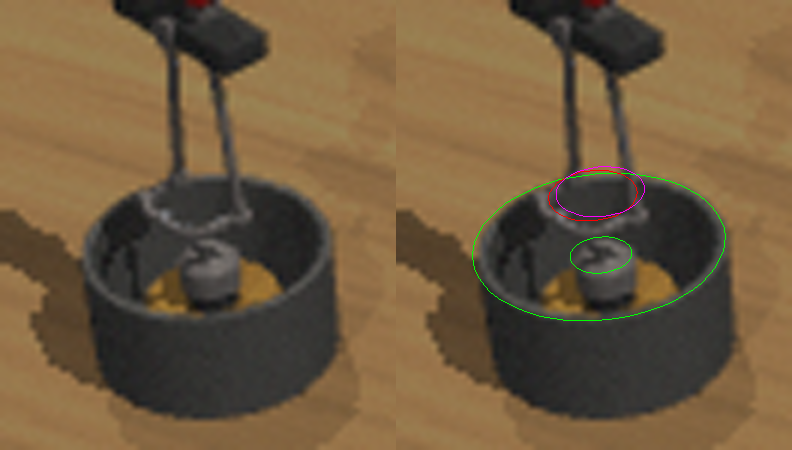

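The overlay shows the ring (left panel, left edge about 141, bottom about 235) further to the lower left than predicted. I'll read out the native pixels and fit it numerically.

Run:
```python
from h import *
s=manip.state();R=np.array(s['ee_rot']);P=np.array(s['ee_pos'])
fs=[shot('scene') for _ in range(6)];a=fs[0];A=np.array([.484,-.2613])
x,y=proj(a,[*A,.065]).astype(int);x0,y0=x-33,y-37
g=np.mean([cv2.cvtColor(f['color'],cv2.COLOR_BGR2GRAY) for f in fs],0)
np.save('g.npy',g);print(x0,y0)
print('     ',*['%3d'%c for c in range(20,46)])
for r in range(27,48):print('%3d: '%r,*['%3d'%v for v in g[y0+r,x0+20:x0+46]])
f=lambda X:proj(a,P+R@np.array(X))-[x0,y0]
for X in((.004,.0185,.135),(.004,-.0225,.135),(-.004,0,.14),(0,0,.14),(-.004,.004,.14),(-.004,0,.144)):print(X,f(X))
print('axle',proj(a,[*A,.05])-[x0,y0])
```

```text
175 154
       20  21  22  23  24  25  26  27  28  29  30  31  32  33  34  35  36  37  38  39  40  41  42  43  44  45
 27:  110 113 114 116 117 117 118 118  96  48  67 120 122 122 123 125 122  82  74 103 124 125 125 125 123 122
 28:  117 114 113 111 112 113 116 114  83  48  71 115 118 119 120 122 121  97  68  94 126 125 125 125 125 125
 29:  124 122 120 118 116 115 112 107  65  70  72  93  95  95  91  91  90  82  60  83  98  97 103 113 125 125
 30:  122 122 123 122 122 120  92  68  51  67  70  68  58  57  55  54  52  48  52  78  50  62  73  85  86  99
 31:  124 124 121  98  94  72  90  71  49  54  55  55  53  52  53  50  50  44  47  75  52  45  47  45  45  59
 32:  124  87  62  94 111  87  65  57  56  54  54  53  53  53  51  52  51  46  46  71  58  45  45  43  40  40
 33:   56  49  42  66 113  74  56  56  54  54  54  54  54  52  51  50  45  46  46  72  75  45  43  43  40  39
 34:   41  32  33  50 108  81  55  55  54  55  53  54  53  53  52  52  45  45  45  64  82  56  43  42  41  39
 35:   30  32  32  37  69 107  99  99  71  54  54  54  53  53  52  51  45  47  59  57  81  98  43  43 
[... 863 characters left out ...]
  91  61  59  35  37  38
 44:   51  32  35  56  55  56  55  55  56  65  52  63  90  92  95 111 110 110 101  89  98 108 108  92  35  36
 45:   52  51  32  54  54  55  56  64  71  70  50  78  92  95 101 107 109  91  82  72  98 110 110 109 104  54
 46:   53  52  34  55  54  59  84  71  72  71  45  50  67  71  75  80  75  73  72  73 100 110 111 111 116 112
 47:   52  52  35  53  58  92 113  72  73  71  51  47  54  59  65  69  72  73  72  73 100 111 112 117 117 115
(0.004, 0.0185, 0.135) [39.429 32.823]
(0.004, -0.0225, 0.135) [29.496 26.525]
(-0.004, 0, 0.14) [32.656 32.773]
(0, 0, 0.14) [33.868 32.146]
(-0.004, 0.004, 0.14) [33.626 33.397]
(-0.004, 0, 0.144) [32.806 34.028]
axle [33.764 42.063]
```

Run:
```python
from h import *
from scipy.optimize import least_squares
s=manip.state();R=np.array(s['ee_rot']);P=np.array(s['ee_pos']);a=shot('scene')
o=np.array([175,154])+[1.05,-.5]
pts=np.array([[24,33.3],[24.6,34.6],[26.3,35.3],[27.5,36.2],[28.7,37.],[30.5,37.6],[32.,37.8],[33.5,37.7],[35,37.2],[36.8,36.3],[24,32]])
t=np.linspace(0,2*np.pi,361)
def res(cx,cy,z,r):
    c=np.array([proj(a,P+R@[cx+r*np.cos(u),cy+r*np.sin(u),z])-o for u in t[::3]])
    return np.min(np.linalg.norm(pts[:,None]-c[None],axis=2),1)
for z in(.139,.142,.145):
    for r in(.018,.019,.020):
        q=least_squares(lambda v:res(v[0]/1e3,v[1]/1e3,z,r),[-4,0],diff_step=.02,x_scale=1);print(z,r,'cx cy mm',q.x,q.cost)
for r in(.018,.019,.02,.021):
  q=least_squares(lambda v:res(v[0]/1e3,-.001,v[1]/1e3,r),[-4,142],diff_step=.01);print(r,'cx z',q.x,q.cost)
A=np.array([.484,-.2613,P[2]]);print('axle tool',R.T@(A-P)*1e3)
```

```text
0.139 0.018 cx cy mm [-5.056  1.366] 2.0399284265639146
0.139 0.019 cx cy mm [-4.003  0.914] 1.535028535393626
0.139 0.02 cx cy mm [-2.75   0.583] 1.1768979011792982
0.142 0.018 cx cy mm [-2.659 -2.187] 2.107178881645037
0.142 0.019 cx cy mm [-1.611 -2.592] 1.577864115075018
0.142 0.02 cx cy mm [-0.345 -2.57 ] 1.189736933626584
0.145 0.018 cx cy mm [-0.255 -5.714] 2.1795696428232247
0.145 0.019 cx cy mm [ 0.801 -6.144] 1.6260184076179163
0.145 0.02 cx cy mm [ 2.067 -6.116] 1.2283052771663059
0.018 cx z [ -3.548 140.878] 2.089573633871787
0.019 cx z [ -2.719 140.562] 1.5594133741773284
0.02 cx z [ -1.959 140.168] 1.2191594889832063
0.021 cx z [ -0.794 140.084] 0.927671701260818
axle tool [-3.695 -0.455 -0.   ]
```

Combined estimate: the ring centre is about 1 mm off the axle along the tool's x, and y is aligned. The ring underside is about 142–143 mm ahead of the TCP. I'll descend gently and watch the force.

Emit:
{"api": "servo_tool", "payload": {
  "series": "-0.1 0 0.8 0 0 0 -1;-0.1 0 1.6 0 0 0 -1;-0.1 0 2.2 0 0 0 -1;-0.1 0 2.5 0 0 0 -1;-0.1 0 2.8 0 0 0 -1;-0.1 0 3.0 0 0 0 -1;-0.1 0 3.0 0 0 0 -1;-0.1 0 3.0 0 0 0 -1"
}}

```text
t: 18.95
ee_pos: [0.4817, -0.2601, 0.1905]
ee_rot: [[-0.948, 0.32, -0.0], [0.32, 0.948, -0.0], [-0.0, -0.0, -1.0]]
force: [0.6, -0.6, -2.8]
grip_width: 0.409
finger_force: 29.3
```

```bash
cat > f.py <<'E'
from h import *
import time
s=manip.state();R=np.array(s['ee_rot']);print(s['t'],s['ee_pos'],R.T@s['force'],R.T@s['moment'],s['grip_width'],s['finger_force'])
E
python3 f.py
python3 - <<'E'
from h import *
p=shot('wrist');cv2.imwrite('pics/w9.png',p['color'])
for n in('shaft_top','groove','ring_center','pliers'):
    for r in mark_of(p,n)[:2]:print(n,round(r['conf'],2),r['at'])
E
```

```text
18.95 [ 0.482 -0.26   0.19 ] [-0.768 -0.395  2.836] [ 0.004 -0.02  -0.022] 0.408793638138397 29.296840131282806
shaft_top 0.69 [281.8, 201.6]
groove 0.77 [281.0, 190.4]
```

No contact with the ring at the axle top. Continuing down slowly.

Emit:
{"api": "servo_tool", "payload": {
  "series": "0 0 0.2 0 0 0 -1;0 0 0.4 0 0 0 -1;0 0 0.5 0 0 0 -1;0 0 0.6 0 0 0 -1;0 0 0.6 0 0 0 -1"
}}

```text
t: 19.62
ee_pos: [0.4814, -0.2599, 0.1842]
ee_rot: [[-0.948, 0.32, -0.0], [0.32, 0.948, 0.0], [0.001, 0.0, -1.0]]
force: [0.0, -0.6, -2.9]
grip_width: 0.405
finger_force: 29.3
```

```bash
python3 f.py
```

```text
19.6167 [ 0.481 -0.26   0.184] [-0.205 -0.6    2.924] [-0.009 -0.026  0.035] 0.40466271808409354 29.2952960729599
```

Emit:
{"api": "servo_tool", "payload": {
  "series": "0 0 0.3 0 0 0 -1;0 0 0.6 0 0 0 -1;0 0 0.8 0 0 0 -1;0 0 1.0 0 0 0 -1;0 0 1.1 0 0 0 -1;0 0 1.2 0 0 0 -1;0 0 1.2 0 0 0 -1;0 0 1.2 0 0 0 -1"
}}

```text
t: 20.28
ee_pos: [0.4816, -0.26, 0.1725]
ee_rot: [[-0.948, 0.32, 0.0], [0.32, 0.948, -0.0], [-0.0, -0.0, -1.0]]
force: [-0.4, 0.1, -2.6]
grip_width: 0.405
finger_force: 29.3
```

```bash
python3 f.py
python3 - <<'E'
from h import *
s=manip.state();P=np.array(s['ee_pos']);R=np.array(s['ee_rot'])
fs=[shot('scene') for _ in range(5)];a=fs[0];g=np.mean([cv2.cvtColor(f['color'],cv2.COLOR_BGR2GRAY) for f in fs],0)
print('     ',*['%3d'%c for c in range(22,48)])
for r in range(38,58):print('%3d: '%r,*['%3d'%v for v in g[154+r,175+22:175+48]])
for z in(.026,.029,.035,.05):print(z,proj(a,[.484,-.2613,z])-[175,154]+[1.05,-.5])
E
```

```text
20.2833 [ 0.482 -0.26   0.173] [ 0.42  -0.038  2.612] [ 0.006  0.006 -0.033] 0.4051906788939693 29.296032786369324
       22  23  24  25  26  27  28  29  30  31  32  33  34  35  36  37  38  39  40  41  42  43  44  45  46  47
 38:   31  33  37  56  55  55  55  55  50  44  55  53  53  51  49  50  53  77  45  45  44  42  42  37  35  36
 39:   32  33  35  55  57  55  56  55  48  44  53  53  52  52  49  49  49  75  53  45  41  42  41  35  37  35
 40:   30  31  34  56  56  56  55  54  49  44  52  69 109 108  92  75  46  72  58  45  43  41  38  35  37  37
 41:   31  33  35  56  56  56  56  55  49  48  50  66  72 110 110 108  86  69  72  45  44  37  35  37  36  36
 42:   31  32  36  55  55  55  58  55  66 108  88  51  66  74 111 110 104  63  87  44  43  37  37  36  35  35
 43:   31  32  36  56  54  55  57  68  75 110  92  93 110 108  71  70  60  56  79  61  61  37  35  36  36  37
 44:   32  31  35  55  56  56  55  53  77  83  91  92  96 110 109 107  50  64  80  97 107  92  35  36  35  36
 45:   29  29  33  55  56  61  68  56  56  75  89  96 101 106 109  90  44  47  77  91 111 110 112  56  38
[... 711 characters left out ...]
 84  79  58  61  69  74  74  70  67  58  56  58  55  56  56  55
 53:   39  41  42  44  48  59  59  62  62  63  68  62  60  60  55  55  54  54  55  55  55  55  55  56  56  56
 54:   39  39  40  42  43  45  47  47  49  49  51  50  52  52  51  52  53  55  55  55  55  56  56  57  57  55
 55:   37  38  41  42  42  45  47  47  47  49  52  50  51  51  54  53  52  53  53  55  54  55  56  55  55  55
 56:   39  39  41  41  43  45  47  46  48  47  50  49  53  52  52  54  53  53  55  55  53  55  55  56  56  57
 57:   38  40  41  42  44  44  46  48  48  47  49  50  51  52  51  53  54  53  53  55  54  55  56  55  55  56
0.026 [35.673 48.726]
0.029 [35.567 47.842]
0.035 [35.354 46.064]
0.05 [34.814 41.563]
```

Emit:
{"api": "servo_tool", "payload": {
  "series": "0 0 0.1 0 0 0 -1;0 0 0.1 0 0 0 -1;0 0 0.1 0 0 0 -1;0 0 0.1 0 0 0 -1"
}}

```text
t: 20.87
ee_pos: [0.4816, -0.26, 0.1715]
ee_rot: [[-0.948, 0.32, -0.0], [0.32, 0.948, 0.0], [0.0, -0.0, -1.0]]
force: [-0.3, -0.5, -2.2]
grip_width: 0.407
finger_force: 29.3
```

```bash
python3 f.py
python3 - <<'E'
from h import *
for n in('scene','top'):
    p=shot(n)
    for k,z in(('lid',.003),('phone',0),('mug',0),('marker',0)):
        for r in mark_of(p,k)[:2]:print(n,k,round(r['conf'],2),at(p,r['at'],z))
p=shot('wrist')
hsv=cv2.cvtColor(p['color'],cv2.COLOR_BGR2GRAY)
for n in('shaft_top','groove','housing'):
    for r in mark_of(p,n)[:2]:print(n,round(r['conf'],2),r['at'],at(p,r['at'],dict(shaft_top=.05,groove=.026,housing=0)[n]))
E
```

```text
20.8667 [ 0.482 -0.26   0.171] [ 0.089 -0.571  2.175] [0.016 0.005 0.009] 0.40660466284579894 29.2963108420372
scene lid 0.79 [0.594 0.006 0.003]
scene lid 0.77 [ 0.528 -0.421  0.003]
scene phone 0.76 [ 0.389 -0.002  0.   ]
scene mug 0.67 [0.74 0.18 0.  ]
scene marker 0.55 [ 0.756 -0.184  0.   ]
top lid 0.78 [ 0.58  -0.001  0.003]
top phone 0.83 [0.393 0.004 0.   ]
top mug 0.66 [0.739 0.18  0.   ]
top mug 0.59 [ 0.487 -0.272  0.   ]
top marker 0.75 [ 0.758 -0.186  0.   ]
shaft_top 0.82 [281.9, 207.0] [ 0.485 -0.26   0.05 ]
groove 0.62 [277.6, 195.4] [ 0.482 -0.262  0.026]
```

Emit:
{"api": "servo_tool", "payload": {
  "series": "0 0 0.05 0 0 0 -1;0 0 0.1 0 0 0 -1;0 0 0.1 0 0 0 -1;0 0 0.1 0 0 0 -1;0 0 0.1 0 0 0 -1;0 0 0.1 0 0 0 -1"
}}

```text
t: 22.07
ee_pos: [0.4816, -0.26, 0.1705]
ee_rot: [[-0.948, 0.32, 0.0], [0.32, 0.948, -0.0], [-0.0, -0.0, -1.0]]
force: [-0.2, 0.1, -2.2]
grip_width: 0.404
finger_force: 29.3
```

```bash
python3 f.py
```

```text
22.0667 [ 0.482 -0.26   0.17 ] [0.272 0.028 2.236] [ 0.005  0.021 -0.011] 0.40381498256302684 29.295837879180908
```

Contact-free, squeezed to the stop, and the ring is at the groove, so I'm handing in.

```bash
python3 -c "
from plant import manip
print(manip.hand_in())"
```

```text
the job is handed in; nothing more can be done
None
```

I've handed the job in at about 22 s: the blue lid is on the cork mat, and the arm is holding the pliers squeezed with the spread ring around the groove, by my estimate 1–3 mm above the bearing and with no contact force felt.

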